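# Hold a drill out level over the chip cup

## Task

We are about to brush the chips off a drill before regrinding it: first stand the empty metal cup upright on the bench midway between the two V-blocks, in line with them, and let go of it. Then draw the longest of the three drills up out of the drill block, turn it to lie roughly level, and hold it up with its cutting point over the cup's mouth, well clear above the rim. Finish while still holding it there, still and touching nothing else, and leave the other drills, the brush, the jar and the can where they are.

Things in the scene. Friction and masses are not known exactly. Their poses are not given: they have to be found in the camera images.
- cup_center (a point): Centre (half-way up, 35 mm above its underside) of the empty, open, straight-sided aluminium cup: 60 mm outside diameter, 70 mm tall, wall 3 mm, about 0.13 kg, standing loose on the bench; z is its axis, up.
- vblock_mid (a point): Point on the bench surface exactly midway between the two steel V-blocks, where the cup's centre belongs; its y axis runs along the line from the right V-block to the left one.
- vblock_l: Left steel V-block, fixed to the bench: 80 mm (its x) by 45 mm (its y) by 55 mm tall, V groove along y; origin at the centre of its underside.
- vblock_r: Right steel V-block, the same, fixed, 210 mm from the left one along that one's -y (165 mm clear between them).
- block: Wooden drill block, fixed to the bench: 60 mm (x) by 200 mm (y) by 70 mm tall; origin at the centre of its underside, z up. Three vertical holes in a row along its y at -65, 0 and +65 mm, 20 mm wide, 55 mm deep (floor 15 mm above the bench). One drill stands point down in each; which is where varies.
- drill_center (a point): Centre (half-way along) of the longest drill: plain steel, loose, 180 mm long, 18 mm diameter throughout, about 0.25 kg, centre of mass here. It stands point down in a hole with 125 mm sticking out, shank end up (195 mm above the bench). z runs along it from the cutting point (90 mm along -z) to the shank end (90 mm along +z).
- drill_point (a point): The cutting point of the longest drill (its lower end as it stands in the block); z runs towards the shank end.
- drill: The longest drill; its origin and axes are those of its cutting point.
- cup: The cup; its origin is the centre of its underside.
- drill_mid_center (a point): Centre of the middle drill, same look and diameter, 125 mm long, standing in the block (its top 140 mm above the bench); leave it there.
- drill_short_center (a point): Centre of the shortest drill, 105 mm long, standing in the block (its top 120 mm above the bench); leave it there.
- brush: A hand brush about 150 mm long lying on the bench near the robot; leave it.
- jar: An amber glass jar, 60 mm wide, 90 mm tall, beyond the drill block; leave it. Origin at the centre of its underside.
- can: A grey closed can, 66 mm wide, 110 mm tall, at the left; leave it. Origin at the centre of its underside.
Things that resemble listed ones, but are neither listed nor needed, are in the scene too. What is shaped like the drill but purple or turquoise is not meant.

How it is judged (in metres and radians):
On the way, in this order (a step that is already met when the one before it is completed fails the run):
1. the cup stands upright on the bench midway between the V-blocks, let go, the longest drill still in the block (horizontal distance between cup_center and vblock_mid below 0.02 m and angle between cup_center's own z axis and vertical below 0.1 rad and height (world z) of cup_center below 0.039 m and contact force between each of the arm, the fingers and cup below 0.1 N and z of drill_point in the frame of block below 0.03 m), for 0.2 s.
2. the longest drill is drawn out of the block, its point above the block's top, held by the fingers (contact force between the fingers and drill above 1 N and height (world z) of drill_point above 0.073 m), for 0.1 s.
At the end, for the whole second after the job is handed in: Drill gripped, within 25 deg of level, at rest, touching nothing else, its point within 30 mm horizontally of the cup's axis and at least 100 mm above the bench (30 mm above the rim); cup upright on the bench, released, centre within 20 mm of the midpoint between the V-blocks (horizontal distance between cup_center and vblock_mid below 0.02 m and angle between cup_center's own z axis and vertical below 0.1 rad and height (world z) of cup_center below 0.039 m and contact force between each of the arm, the fingers, drill and cup below 0.1 N and contact force between the fingers and drill above 1 N and angle between drill_center's own z axis and vertical between 1.13 and 2.01 rad and horizontal distance between drill_point and cup_center below 0.03 m and height (world z) of each of drill_point, drill_center above 0.1 m and linear speed of drill below 0.03 m/s and angular speed of drill below 0.3 rad/s and contact force between drill and block below 0.1 N and contact force between drill and vblock_l below 0.1 N and contact force between drill and vblock_r below 0.1 N and contact force between drill and jar below 0.1 N and contact force between drill and can below 0.1 N and contact force between drill and brush below 0.1 N and contact force between drill and drill_mid below 0.1 N and contact force between drill and drill_short below 0.1 N); the arm keeps its last pose, push and grip.
It fails at once if one of the other drills is pulled or knocked more than 15 mm (distance of any of drill_mid_center, drill_short_center from where it was at the start of the episode above 0.015 m).
It fails at once if the brush, jar or can is moved more than 30 mm (distance of any of brush, jar, can from where it was at the start of the episode above 0.03 m).
It fails at once if the cup is tipped over (angle between cup_center's own z axis and vertical above 0.6 rad).
It also fails if it takes over 56 s, if anything falls off the work surface, if the arm or the gripper's body presses on something with over 40 N, if the wrist force passes 120 N, or if a joint passes its speed limit or range.

## Robot

A 6-joint arm with a two-finger parallel gripper is mounted at the origin on the work surface. World frame = base frame: x ahead of the robot, y to its left, z up, the work surface at z = 0. Lengths are in mm, angles in rad, forces in N, time in s.
With the tool pointing down it reaches from about 300 to 775 mm from the base axis. Payload 14.6 kg.
Tool frame: the origin (TCP) lies midway between the tips of the shut fingers; the grasp point (between the pads) lies 19 mm behind it (robot.grasp_offset is the distance from the TCP to the grasp point, in mm); z points along the fingers, y is the direction in which the jaws open and shut (so a half turn about z gives the same grasp; the last joint's range is limited). The gripper opens to 85 mm and grips with 20 to 120 N. Pads are 22 mm wide; open, the fingers measure 114 mm over their backs; the gripper's body (76 mm by 85 mm) begins 54 mm behind the grasp point. The pads swing forward as they close: fully open they stand 13 mm farther back than shut.
Start: joints at [-1.326, 0.3, 1.521, -0, 1.321, -0.067], TCP at [168.718, -523.473, 231.281] pointing down, gripper open.
Joint ranges: [-3.03, 3.03], [-0.79, 2.21], [0.23, 2.52], [-1.04, 4.18], [0, 3.07], [-2.55, 2.55]. Speed limits (rad/s): [2.22, 2.22, 2.57, 3.14, 3.14, 3.14].

## Interface

Orientations are given as [roll, pitch, yaw] about the fixed x, y, z axes, in that order (R = Rz(yaw) Ry(pitch) Rx(roll)).
In Python, from bench import sensors, camera, camera_info, job, robot gives the robot as it stands.
- The arm moves only by the tool jog_arm, never from a script. Its argument "plan" is a list of rows, each an object with "rot": the turn, a rotation vector about the tool's x, y, z each as a share of 2 pi rad, from -1 to 1, a list of three; "linear": the shift along the tool's x, y, z each as a share of 1 m, from -1 to 1, a list of three; "claw": the opening, from 0 (shut) to 1 (fully open). A call has 1 to 8 rows; each row is the pose to reach, as a shift and turn from the pose measured when the call began, along the tool's axes at that moment, turning the shorter way round; what a row does not reach only later rows make up. A row lasts 1/10 s, in which the tool goes at most 50 mm and 8.59 degrees, less where a joint would pass 70% of its speed; a pose out of reach is approached as far as the arm can. A call with a number of a shift or a turn outside -1 to 1 is refused whole. A call with a gripper value outside its range is refused whole. The fingers move at their own pace and stop on an object; "squeeze" is the grip in N (left out, the last holds). Time passes only in rows, so rows that repeat a pose let the fingers close. It gives the time, the measured TCP pose, the force and the opening at its end, in the units of the state.
- sensors.state(): the state, without advancing time (a new reading comes with each control period).
- camera(name): name is "side" or "top"; returns the picture (480x640x3 uint8, red, green, blue); there is no depth.
- camera_info(name): a dict with "fx", "fy", "cx", "cy" (pixels), "k1" (the pictures are not rectified: a ray, as slopes to the right and down, at radius r is drawn at 1 + k1 r^2 times it, then the intrinsics apply), "T" (4x4, takes a point from camera to world coordinates). Camera axes: x right, y up, looking along -z (the intrinsics and any distortion apply to the point x, -y, -z); pixel columns grow to the right and rows downward; lengths in mm; the calibration is good to about 2 mm. A picture is of the moment at which its call begins. camera_info takes no time and is no camera call.
- job.sign_off(): hands the job in, once; it reports no verdict.
The state is a dict: "t": time; "joint_positions": joint angles; "dq": joint speeds; "joint_torque": joint torques, N m; "tcp_pos": TCP position; "orientation": TCP orientation; "force": force on the tool from outside, world axes, zero at the start; "wrist_torque": the same for the moment, N m; "grip_width": finger opening in mm.
Only numpy, scipy, OpenCV 4.12 (cv2) and the standard library are available. Lean on these libraries where they do the work, as an engineer would, in place of code of your own. Each camera call takes 0.05 s, during which the arm holds its last target.

## Working session

There is one attempt and no reset: what is moved stays moved. The work goes in short steps, Python scripts to look and compute and a tool call to move; the robot and the scene stay as the last step left them, time stands still between calls to the robot, and variables do not carry over. Pictures are saved under pics/ and viewed, and the job is handed in when it is done.

Besides the shell and the picture viewer there is one more tool, called after ">>>" by a JSON object that holds its "method" and its "body", one argument or row to a line. jog_arm: Moves the arm, as the interface text tells. Shift numbers are shares of 1 m and turn numbers shares of 2 pi rad, none past 1 either way. Its arguments: {"type":"object","properties":{"plan":{"type":"array","items":{"type":"object","properties":{"rot":{"type":"array","items":{"type":"number","minimum":-1,"maximum":1}},"linear":{"type":"array","items":{"type":"number","minimum":-1,"maximum":1}},"claw":{"type":"number"}}}},"squeeze":{"type":"number"}},"required":["plan"]}

```bash
ls; mkdir -p pics; python3 - <<'E'
from bench import sensors,camera,camera_info,robot
import cv2,numpy as np
np.set_printoptions(precision=4,suppress=True)
for n in("side","top"):
    cv2.imwrite(f"pics/{n}0.png",camera(n)[:,:,::-1]); print(n,camera_info(n))
print(sensors.state()); print([a for a in dir(robot) if a[0]!='_'])
E
```

```text
pics
side {'fx': 478.5489071832437, 'fy': 478.5489071832437, 'cx': 319.85810479716645, 'cy': 238.3484764758428, 'k1': 0.03292981446484883, 'T': array([[   0.9857,    0.1239,   -0.114 ,  441.7535],
       [  -0.1683,    0.7284,   -0.6641, -709.111 ],
       [   0.0008,    0.6738,    0.7389,  907.9005],
       [   0.    ,    0.    ,    0.    ,    1.    ]])}
top {'fx': 467.0526684354043, 'fy': 467.0526684354043, 'cx': 321.73345690573154, 'cy': 237.83448251502907, 'k1': -0.11315816986425101, 'T': array([[  -0.0102,    0.9955,   -0.0943,  468.5414],
       [  -0.9994,   -0.0134,   -0.0333,   18.3893],
       [  -0.0344,    0.0939,    0.995 , 1083.7808],
       [   0.    ,    0.    ,    0.    ,    1.    ]])}
{'t': 0.1, 'joint_positions': array([-1.3256,  0.3004,  1.5215, -0.    ,  1.3207, -0.0666]), 'dq': array([-0.001 , -0.0004, -0.0023, -0.0021,  0.0007, -0.0005]), 'joint_torque': array([  0.0024, -54.4369, -36.2366,  -0.    ,   0.003 ,  -0.    ]), 'tcp_pos': array([ 168.6549, -523.276 ,  230.7821]), 'orientation': array([-3.1405, -0.0001,  0.3118]), 'force': array([0.0492, 0.0913, 0.4512]), 'wrist_torque': array([-0.0145,  0.0071,  0.0229]), 'grip_width': 85.57495849653317}
['IKError', 'grasp_offset']
```

View pics/side0.png

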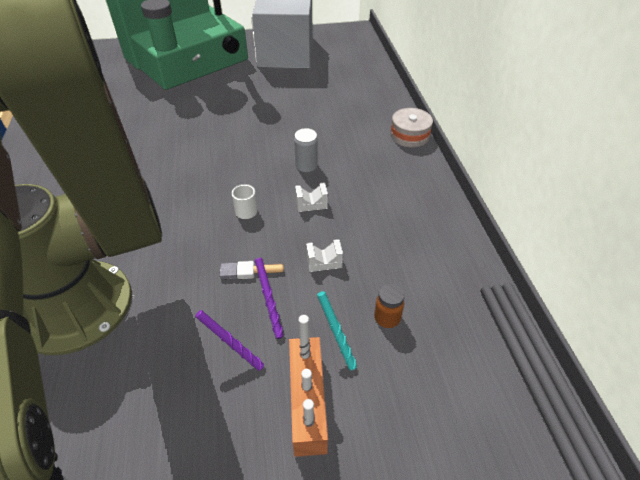

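View pics/top0.png

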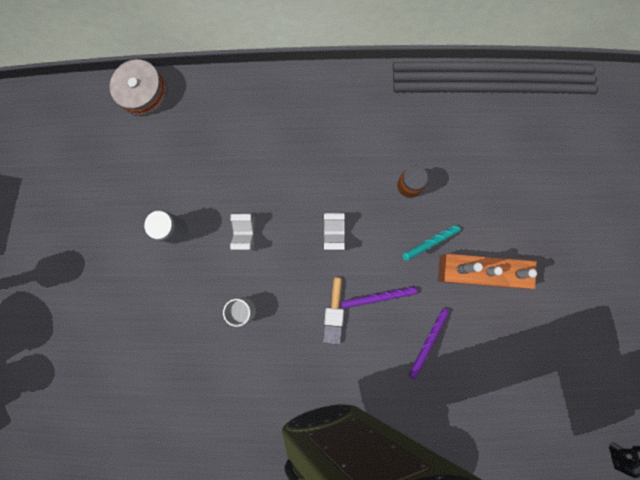

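The side view shows the cup at (244,202), V-blocks at (312,198) and (325,256), the drill block at (308,395), and the grey can at (306,150). In the top view the cup is at (237,312), the V-blocks at (241,231) and (334,231), and the block at (490,271).

There are three candidate drills in the block, with side-view tops at (304,318), (307,373) and (308,404). The one at (304,318) sticks out most, so it fits the longest. I'll confirm that in crops. The purple and turquoise rods lying on the bench aren't the ones meant.

```bash
cat > h.py <<'E'
import numpy as np,cv2
from bench import camera_info
np.set_printoptions(precision=4,suppress=True)
def ray(n,p):
    c=camera_info(n); K=np.array([[c['fx'],0,c['cx']],[0,c['fy'],c['cy']],[0,0,1]])
    u=cv2.undistortPoints(np.array([[p]],float),K,np.array([c['k1'],0,0,0,0.]))[0,0]
    T=c['T']; d=T[:3,:3]@np.array([u[0],-u[1],-1]); return T[:3,3],d/np.linalg.norm(d)
def plane(n,p,z):
    o,d=ray(n,p); return o+d*(z-o[2])/d[2]
def tri(ps,pt):
    a,d=ray('side',ps);b,e=ray('top',pt)
    s=np.linalg.lstsq(np.c_[d,-e],b-a,rcond=None)[0]
    p,q=a+s[0]*d,b+s[1]*e
    return (p+q)/2,np.linalg.norm(p-q)
def crop(src,out,x0,y0,x1,y1,k):
    im=cv2.imread(src)[y0:y1,x0:x1]; cv2.imwrite(out,cv2.resize(im,None,fx=k,fy=k,interpolation=cv2.INTER_CUBIC))
E
python3 - <<'E'
from h import *
crop('pics/side0.png','pics/c1.png',270,300,350,460,4)
crop('pics/top0.png','pics/c2.png',430,230,550,300,6)
crop('pics/top0.png','pics/c3.png',210,200,360,340,5)
crop('pics/side0.png','pics/c4.png',210,120,360,280,4)
E
```

```text
(no output)
```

View pics/c1.png

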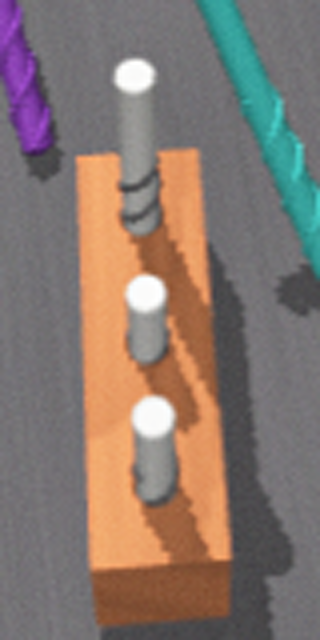

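View pics/c2.png

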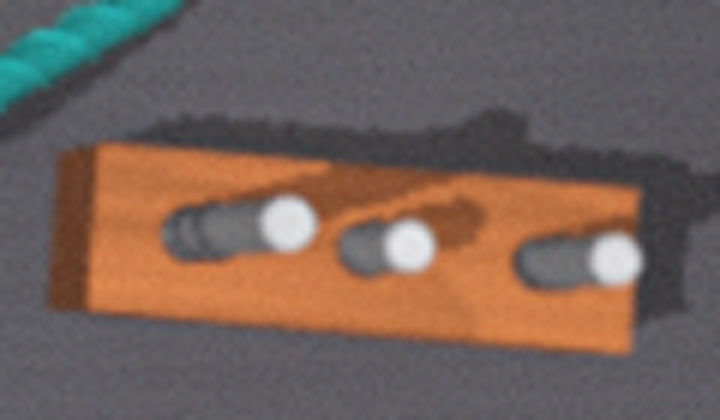

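View pics/c3.png

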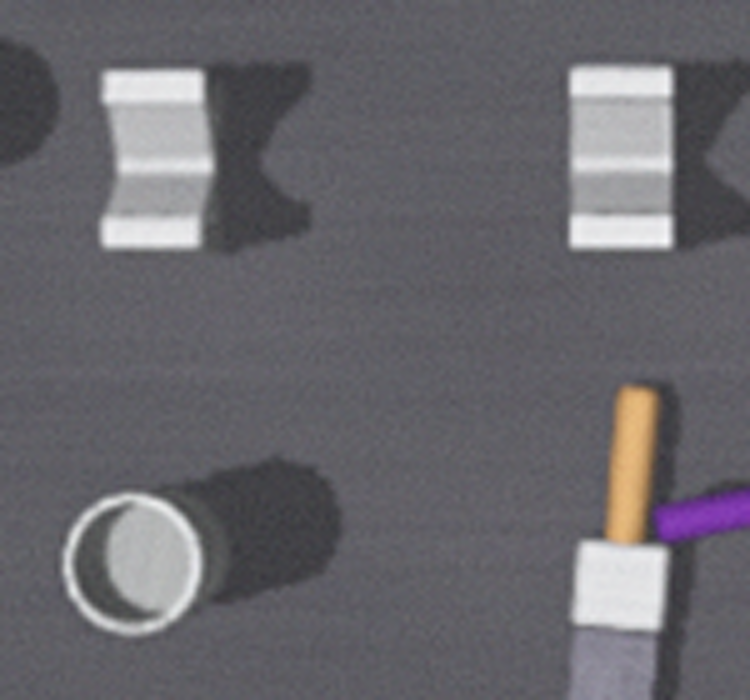

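View pics/c4.png

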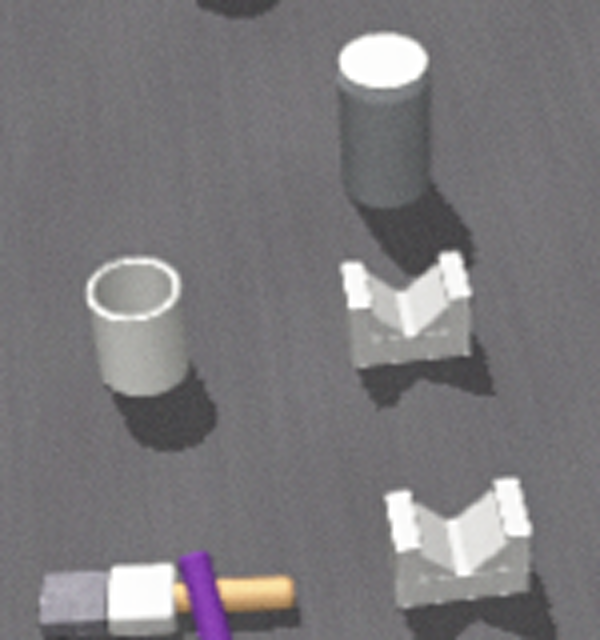

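The crops confirm it. The drill at side (303.4,318.9), which is top (477.9,267), sticks out most. Next I compute the positions.

```bash
python3 - <<'E'
from h import *
T=lambda x,y,x0,y0,k:(x0+(x+.5)/k-.5,y0+(y+.5)/k-.5)
c1=lambda x,y:T(x,y,270,300,4); c2=lambda x,y:T(x,y,430,230,6); c3=lambda x,y:T(x,y,210,200,5); c4=lambda x,y:T(x,y,210,120,4)
print('drill top',tri(c1(134,76),c2(288,222)),plane('side',c1(134,76),195),plane('top',c2(288,222),195))
print('mid?',tri(c1(147,293),c2(410,245)),'short?',tri(c1(154,417),c2(615,258)))
B=[plane('top',c2(*p),70) for p in((97,143),(640,187),(632,353),(88,310))]
print('block',np.array(B),np.mean(B,0))
print('cup',tri(c4(134,289),c3(133,563)),plane('side',c4(134,289),70),plane('top',c3(133,563),70))
L=np.array([plane('top',c3(*p),55) for p in((102,72),(205,70),(202,247),(102,248))])
R=np.array([plane('top',c3(*p),55) for p in((569,67),(672,67),(672,247),(569,247))])
l,r=L.mean(0),R.mean(0)
print(L,R,l,r,np.linalg.norm(l-r),(l+r)/2)
Ls=[plane('side',c4(*p),55) for p in((344,264),(461,254))]
Rs=[plane('side',c4(*p),55) for p in((388,493),(519,481))]
print('side', Ls,Rs)
print('can',plane('top',(158,225),110),'jar',plane('top',(415,178),90))
print('brush',plane('top',(337,278),10),plane('top',(333,342),10))
for n,p in(('purpleend',(345,303)),('purple',(416,290)),('turq',(405,257)),('turq',(459,228))): print(n,plane('top',p,9))
E
```

```text
drill top (array([ 492.5129, -248.9864,  192.5513]), np.float64(2.7196390674835027)) [ 490.9826 -250.5392  195.    ] [ 493.8023 -248.3269  195.    ]
mid? (array([ 486.4886, -313.8219,  118.4929]), np.float64(1.687979869428675)) short? (array([ 480.2365, -378.3621,  138.1317]), np.float64(2.026522636004301))
block [[ 527.0241 -216.8913   70.    ]
 [ 507.8729 -417.6606   70.    ]
 [ 447.5401 -411.9478   70.    ]
 [ 466.8014 -211.7424   70.    ]] [ 487.3096 -314.5605   70.    ]
cup (array([403.2014, 240.8608,  67.7185]), np.float64(2.3387894948663193)) [402.139  238.3895  70.    ] [404.517 240.324  70.   ]
[[622.7151 258.8511  55.    ]
 [622.812  211.9392  55.    ]
 [543.2398 212.9116  55.    ]
 [543.318  258.1272  55.    ]] [[621.5273  48.5692  55.    ]
 [620.8418   2.7661  55.    ]
 [540.6692   3.953   55.    ]
 [541.2479  49.4135  55.    ]] [583.0213 235.4573  55.    ] [581.0715  26.1754  55.    ] 209.29091792590788 [582.0464 130.8164  55.    ]
side [array([541.5281, 256.9049,  55.    ]), array([620.5905, 253.7658,  55.    ])] [array([539.6978,  48.3768,  55.    ]), array([618.8015,  44.7472,  55.    ])]
can [593.421  404.2903 110.    ] jar [ 690.0704 -151.551    90.    ]
brush [477.4134  20.2882  10.    ] [332.0784  31.1381  10.    ]
purpleend [420.1909   2.7267   9.    ]
purple [ 447.7246 -160.0615    9.    ]
turq [ 523.6126 -136.6495    9.    ]
turq [ 589.0443 -264.0652    9.    ]
```

The measurements agree with each other and with the given sizes:
- Drill top height is 193 (195 expected).
- V-block spacing is 209 (210 expected).
- Cup rim height is 68 (70 expected).
- The other drills' tops are at 118 and 138 (120 and 140 expected).

Now a helper to work out the moves.

```bash
cat > mv.py <<'E'
import sys,numpy as np
from scipy.spatial.transform import Rotation as R
from bench import sensors
np.set_printoptions(precision=4,suppress=True)
def to(p,rpy):
    s=sensors.state(); R0=R.from_euler('xyz',s['orientation']); R1=R.from_euler('xyz',rpy)
    lin=R0.inv().apply(np.array(p)-s['tcp_pos'])/1000; rot=(R0.inv()*R1).as_rotvec()/(2*np.pi)
    d=np.linalg.norm(lin)*1000; a=np.linalg.norm(rot)*360
    print('linear',lin,'rot',rot,'rows>=',round(max(d/50,a/8.59),1))
if __name__=='__main__':
    a=list(map(float,sys.argv[1:])); s=sensors.state()
    with open('log.txt','a') as f: f.write(repr([s['joint_positions'].tolist(),s['tcp_pos'].tolist(),s['orientation'].tolist()])+'\n')
    print(s['t'],'q',s['joint_positions'],'p',s['tcp_pos'],'o',s['orientation'],'F',s['force'],'w',s['grip_width'])
    for i in range(0,len(a),6): to(a[i:i+3],a[i+3:i+6])
E
python3 mv.py 330 -150 250 3.1416 0 1 403 239.5 200 3.1416 0 1.5708
```

```text
0.1 q [-1.3256  0.3004  1.5215 -0.      1.3207 -0.0666] p [ 168.6549 -523.276   230.7821] o [-3.1405 -0.0001  0.3118] F [0.0492 0.0913 0.4512] w 85.57495849653317
linear [ 0.2681 -0.3058 -0.0189] rot [-0.0002 -0.0001 -0.1095] rows>= 8.1
linear [ 0.4571 -0.6541  0.0315] rot [-0.0001 -0.0001 -0.2004] rows>= 16.0
```

>>> {"method": "jog_arm", "body": {
  "plan": [
    {"linear": [0.268, -0.306, -0.019], "rot": [0, 0, -0.11], "claw": 1},
    {"linear": [0.268, -0.306, -0.019], "rot": [0, 0, -0.11], "claw": 1},
    {"linear": [0.268, -0.306, -0.019], "rot": [0, 0, -0.11], "claw": 1},
    {"linear": [0.268, -0.306, -0.019], "rot": [0, 0, -0.11], "claw": 1},
    {"linear": [0.268, -0.306, -0.019], "rot": [0, 0, -0.11], "claw": 1},
    {"linear": [0.268, -0.306, -0.019], "rot": [0, 0, -0.11], "claw": 1},
    {"linear": [0.457, -0.654, 0], "rot": [0, 0, -0.2], "claw": 1},
    {"linear": [0.457, -0.654, 0], "rot": [0, 0, -0.2], "claw": 1}
  ]
}}

```text
t: 0.9
tcp_pos: [310.4, -149.1, 242.3]
orientation: [-3.141, -0.001, 1.308]
force: [1.3, 0.2, -0.1]
grip_width: 85.4
```

```bash
python3 mv.py 403 239.5 180 3.1416 0 1.5708
```

```text
0.9 q [-0.5549 -0.1919  2.013   0.0008  1.3211 -0.2928] p [ 310.3823 -149.125   242.3494] o [-3.1413 -0.0009  1.3084] F [ 1.295   0.2024 -0.1435] w 85.42115621259326
linear [ 0.3993 -0.0113  0.0627] rot [-0.     -0.0001 -0.0418] rows>= 8.1
```

>>> {"method": "jog_arm", "body": {
  "plan": [
    {"linear": [0.399, -0.011, 0.06], "rot": [0, 0, -0.042], "claw": 1},
    {"linear": [0.399, -0.011, 0.06], "rot": [0, 0, -0.042], "claw": 1},
    {"linear": [0.399, -0.011, 0.06], "rot": [0, 0, -0.042], "claw": 1},
    {"linear": [0.399, -0.011, 0.06], "rot": [0, 0, -0.042], "claw": 1},
    {"linear": [0.399, -0.011, 0.06], "rot": [0, 0, -0.042], "claw": 1},
    {"linear": [0.399, -0.011, 0.06], "rot": [0, 0, -0.042], "claw": 1},
    {"linear": [0.399, -0.011, 0.06], "rot": [0, 0, -0.042], "claw": 1},
    {"linear": [0.399, -0.011, 0.06], "rot": [0, 0, -0.042], "claw": 1}
  ]
}}

```text
t: 1.7
tcp_pos: [401.9, 236.2, 183.0]
orientation: [-3.142, -0.001, 1.573]
force: [0.5, -0.7, 1.0]
grip_width: 85.4
```

```bash
python3 mv.py 403 239.5 120 3.1416 0 1.5708
```

```text
1.7 q [0.4523 0.1619 1.8091 0.0009 1.1703 0.4499] p [401.8514 236.1531 183.0309] o [-3.1415 -0.0009  1.5728] F [ 0.5119 -0.725   1.0072] w 85.40770138173144
linear [0.0033 0.0012 0.063 ] rot [-0.     -0.0001  0.0003] rows>= 1.3
```

>>> {"method": "jog_arm", "body": {
  "plan": [
    {"linear": [0.002, 0.001, 0.06], "rot": [0, 0, 0], "claw": 1},
    {"linear": [0.003, 0.001, 0.11], "rot": [0, 0, 0], "claw": 1},
    {"linear": [0.003, 0.001, 0.135], "rot": [0, 0, 0], "claw": 1},
    {"linear": [0.003, 0.001, 0.15], "rot": [0, 0, 0], "claw": 1},
    {"linear": [0.003, 0.001, 0.153], "rot": [0, 0, 0], "claw": 1},
    {"linear": [0.003, 0.001, 0.153], "rot": [0, 0, 0], "claw": 1}
  ]
}}

```text
t: 2.3
tcp_pos: [402.9, 239.3, 30.1]
orientation: [-3.141, -0.001, 1.573]
force: [-0.3, 0.7, 0.3]
grip_width: 85.3
```

```bash
python3 mv.py 403 239.5 30 3.1416 0 1.5708; python3 - <<'E'
from h import *
from bench import camera
for n in('side','top'): cv2.imwrite(f'pics/{n}1.png',camera(n)[:,:,::-1])
crop('pics/top1.png','pics/d1.png',190,260,320,360,5)
E
```

```text
2.3 q [0.4573 0.4081 1.9149 0.0011 0.8187 0.4547] p [402.8703 239.281   30.1495] o [-3.1411 -0.0007  1.5727] F [-0.2904  0.6929  0.2961] w 85.34059570874354
linear [0.0002 0.0001 0.0001] rot [-0.0001 -0.0001  0.0003] rows>= 0.0
```

View pics/side1.png

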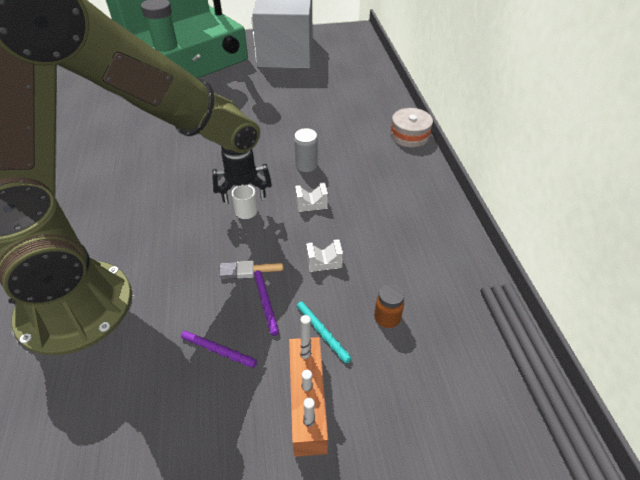

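View pics/d1.png

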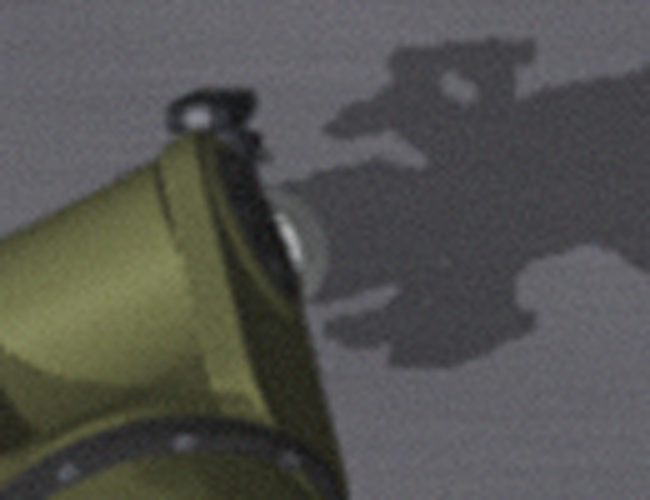

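In the side view the fingers straddle the cup at (244,202), one on each side and not touching it. The loose purple and turquoise rods have rolled a little by themselves. Closing the gripper on the cup.

>>> {"method": "jog_arm", "body": {
  "plan": [
    {"claw": 0.5, "linear": [0, 0, 0], "rot": [0, 0, 0]},
    {"claw": 0.5, "linear": [0, 0, 0], "rot": [0, 0, 0]},
    {"claw": 0.5, "linear": [0, 0, 0], "rot": [0, 0, 0]},
    {"claw": 0.5, "linear": [0, 0, 0], "rot": [0, 0, 0]},
    {"claw": 0.5, "linear": [0, 0, 0], "rot": [0, 0, 0]},
    {"claw": 0.5, "linear": [0, 0, 0], "rot": [0, 0, 0]}
  ],
  "squeeze": 30
}}

```text
t: 3.0
tcp_pos: [403.9, 239.8, 32.4]
orientation: [3.139, -0.002, 1.573]
force: [-2.5, -2.1, 11.2]
grip_width: 60.1
```

```bash
python3 mv.py 403 239.5 110 3.1416 0 1.5708 
```

```text
3.0 q [0.4573 0.4042 1.9137 0.0011 0.82   0.4547] p [403.9285 239.7856  32.3556] o [ 3.1385 -0.0024  1.5726] F [-2.5465 -2.0765 11.2459] w 60.12969805537097
linear [-0.0001 -0.0007 -0.0776] rot [ 0.0005 -0.0004  0.0003] rows>= 1.6
```

>>> {"method": "jog_arm", "body": {
  "plan": [
    {"claw": 0.5, "linear": [0, 0, -0.04], "rot": [0, 0, 0]},
    {"claw": 0.5, "linear": [0, 0, -0.08], "rot": [0, 0, 0]},
    {"claw": 0.5, "linear": [0, 0, -0.1], "rot": [0, 0, 0]},
    {"claw": 0.5, "linear": [0, 0, -0.1], "rot": [0, 0, 0]}
  ]
}}

```text
t: 3.4
tcp_pos: [404.7, 240.1, 135.3]
orientation: [3.133, -0.005, 1.573]
force: [0.4, 0.4, -2.6]
grip_width: 59.6
```

```bash
python3 mv.py 581.5 130.5 131 3.1416 0 1.5708 
```

```text
3.4 q [0.4571 0.229  1.8519 0.001  1.0512 0.4548] p [404.7459 240.0945 135.3477] o [ 3.1335 -0.0049  1.5726] F [ 0.3882  0.4035 -2.6346] w 59.618268116846586
linear [-0.1099  0.1765  0.0052] rot [ 0.0013 -0.0008  0.0003] rows>= 4.2
```

>>> {"method": "jog_arm", "body": {
  "plan": [
    {"claw": 0.5, "linear": [-0.02, 0.032, 0], "rot": [0.001, -0.001, 0]},
    {"claw": 0.5, "linear": [-0.045, 0.072, 0], "rot": [0.001, -0.001, 0]},
    {"claw": 0.5, "linear": [-0.07, 0.112, 0], "rot": [0.001, -0.001, 0]},
    {"claw": 0.5, "linear": [-0.095, 0.152, 0.003], "rot": [0.001, -0.001, 0]},
    {"claw": 0.5, "linear": [-0.11, 0.1765, 0.005], "rot": [0.001, -0.001, 0]},
    {"claw": 0.5, "linear": [-0.11, 0.1765, 0.005], "rot": [0.001, -0.001, 0]},
    {"claw": 0.5, "linear": [-0.11, 0.1765, 0.005], "rot": [0.001, -0.001, 0]}
  ]
}}

```text
t: 4.1
tcp_pos: [581.0, 130.1, 129.6]
orientation: [-3.141, 0.002, 1.572]
force: [-0.5, -0.1, -0.9]
grip_width: 59.8
```

```bash
python3 mv.py 581.5 130.5 33 3.1416 0 1.5708; python3 - <<'E'
from h import *
from bench import camera
for n in('side','top'): cv2.imwrite(f'pics/{n}2.png',camera(n)[:,:,::-1])
crop('pics/side2.png','pics/e1.png',240,120,380,270,4)
E
```

```text
4.1 q [ 0.1594  0.4973  1.4929 -0.0017  1.1521  0.1591] p [580.9607 130.0771 129.6038] o [-3.1411  0.0017  1.5717] F [-0.5456 -0.0946 -0.9255] w 59.794219644568905
linear [0.0006 0.0006 0.0966] rot [-0.0001  0.0003  0.0001] rows>= 1.9
```

View pics/e1.png

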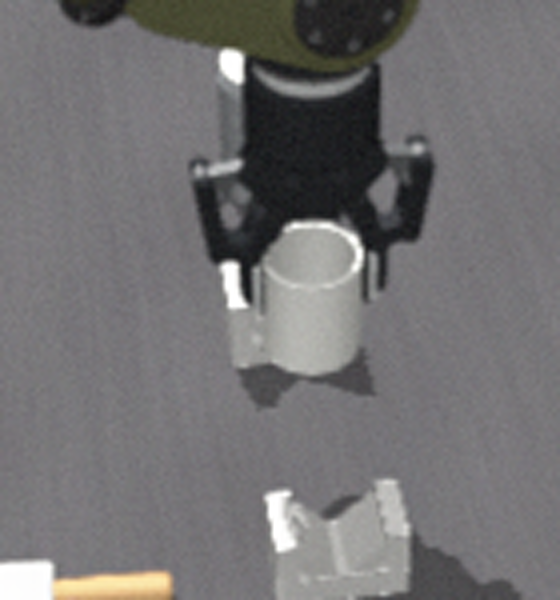

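View pics/top2.png

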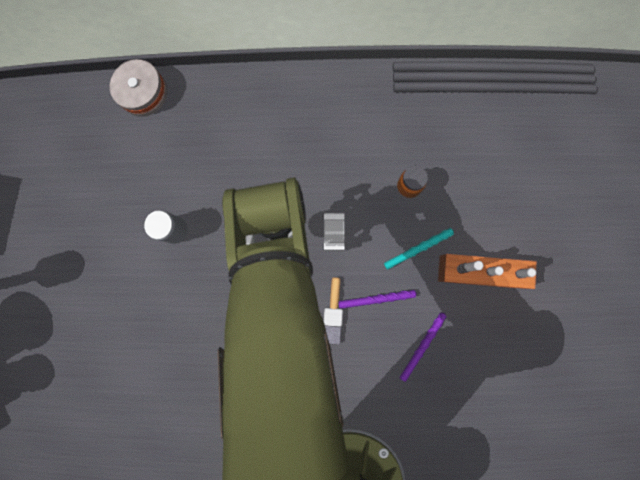

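The side crop shows the cup upright in the fingers above the gap between the V-blocks. Lowering it.

>>> {"method": "jog_arm", "body": {
  "plan": [
    {"claw": 0.5, "linear": [0.0005, 0.0005, 0.03], "rot": [0, 0, 0]},
    {"claw": 0.5, "linear": [0.0005, 0.0005, 0.06], "rot": [0, 0, 0]},
    {"claw": 0.5, "linear": [0.0005, 0.0005, 0.08], "rot": [0, 0, 0]},
    {"claw": 0.5, "linear": [0.0005, 0.0005, 0.09], "rot": [0, 0, 0]},
    {"claw": 0.5, "linear": [0.0005, 0.0005, 0.094], "rot": [0, 0, 0]},
    {"claw": 0.5, "linear": [0.0005, 0.0005, 0.096], "rot": [0, 0, 0]},
    {"claw": 0.5, "linear": [0.0005, 0.0005, 0.096], "rot": [0, 0, 0]}
  ]
}}

```text
t: 4.9
tcp_pos: [581.5, 131.5, 35.4]
orientation: [3.14, 0.001, 1.573]
force: [0.7, 0.1, -0.6]
grip_width: 59.8
```

>>> {"method": "jog_arm", "body": {
  "plan": [
    {"claw": 0.5, "linear": [-0.001, 0, 0.002], "rot": [0, 0, 0]},
    {"claw": 0.5, "linear": [-0.001, 0, 0.0025], "rot": [0, 0, 0]},
    {"claw": 0.5, "linear": [-0.001, 0, 0.003], "rot": [0, 0, 0]}
  ]
}}

```text
t: 5.2
tcp_pos: [581.7, 130.5, 32.7]
orientation: [3.139, 0.001, 1.573]
force: [-0.2, -0.3, -1.9]
grip_width: 60.0
```

```bash
python3 mv.py 581.5 130.5 33 3.1416 0 1.5708; python3 - <<'E'
from h import *
from bench import camera
for n in('side',): cv2.imwrite(f'pics/{n}3.png',camera(n)[:,:,::-1])
crop('pics/side3.png','pics/e3.png',240,120,380,270,4)
E
```

```text
5.2 q [ 0.1599  0.627   1.546  -0.0019  0.9664  0.1584] p [581.6524 130.4885  32.7031] o [3.1393 0.0012 1.5733] F [-0.1723 -0.3487 -1.9291] w 59.98940426294237
linear [ 0.     -0.0002 -0.0003] rot [0.0004 0.0002 0.0004] rows>= 0.0
```

View pics/e3.png

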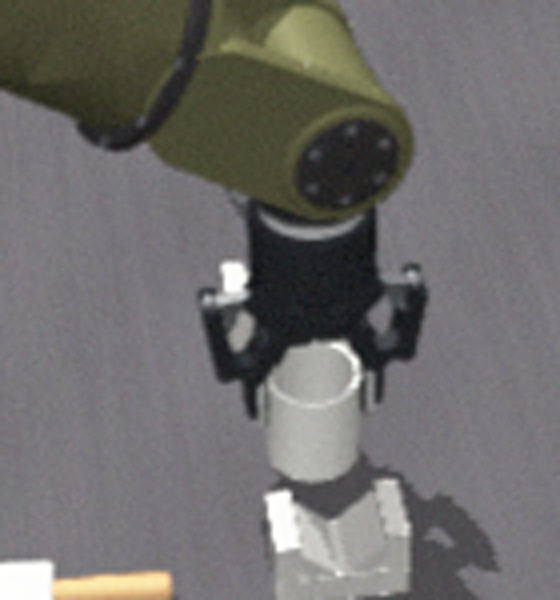

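```bash
python3 - <<'E'
from h import *
T=lambda x,y:(240+(x+.5)/4-.5,120+(y+.5)/4-.5)
print(plane('side',T(312,480),0),plane('side',T(316,372),70))
E
```

```text
[575.4645 103.5466   0.    ] [582.6204 130.0525  70.    ]
```

>>> {"method": "jog_arm", "body": {
  "plan": [
    {"claw": 0.5, "linear": [0, 0, 0.0015], "rot": [0, 0, 0]},
    {"claw": 0.5, "linear": [0, 0, 0.0025], "rot": [0, 0, 0]},
    {"claw": 0.5, "linear": [0, 0, 0.0025], "rot": [0, 0, 0]}
  ]
}}

```text
t: 5.55
tcp_pos: [581.8, 130.3, 32.4]
orientation: [3.139, 0.001, 1.573]
force: [-14.0, -4.7, 26.0]
grip_width: 60.4
```

Contact: the force rose to 26 N up, so the cup is on the bench. Releasing and then rising.

>>> {"method": "jog_arm", "body": {
  "plan": [
    {"claw": 0.5, "linear": [0, 0, 0], "rot": [0, 0, 0]},
    {"claw": 1, "linear": [0, 0, 0], "rot": [0, 0, 0]},
    {"claw": 1, "linear": [0, 0, 0], "rot": [0, 0, 0]},
    {"claw": 1, "linear": [0, 0, 0], "rot": [0, 0, 0]},
    {"claw": 1, "linear": [0, 0, 0], "rot": [0, 0, 0]},
    {"claw": 1, "linear": [0, 0, 0], "rot": [0, 0, 0]}
  ]
}}

```text
t: 6.15
tcp_pos: [581.7, 130.3, 32.2]
orientation: [3.139, 0.001, 1.573]
force: [0.2, 0.9, -0.4]
grip_width: 85.7
```

>>> {"method": "jog_arm", "body": {
  "plan": [
    {"claw": 1, "linear": [0, 0, -0.03], "rot": [0, 0, 0]},
    {"claw": 1, "linear": [0, 0, -0.07], "rot": [0, 0, 0]},
    {"claw": 1, "linear": [0, 0, -0.12], "rot": [0, 0, 0]},
    {"claw": 1, "linear": [0, 0, -0.17], "rot": [0, 0, 0]},
    {"claw": 1, "linear": [0, 0, -0.22], "rot": [0, 0, 0]},
    {"claw": 1, "linear": [0, 0, -0.25], "rot": [0, 0, 0]},
    {"claw": 1, "linear": [0, 0, -0.25], "rot": [0, 0, 0]}
  ]
}}

```text
t: 6.85
tcp_pos: [582.2, 130.9, 287.3]
orientation: [3.131, 0.0, 1.573]
force: [0.5, 0.8, -0.4]
grip_width: 85.2
```

```bash
python3 mv.py 492.5 -249 290 3.1416 0 1.5708
```

```text
6.85 q [ 0.1605  0.3662  1.3042 -0.0018  1.461   0.1581] p [582.1716 130.8902 287.277 ] o [3.1312 0.0001 1.5734] F [ 0.5244  0.789  -0.4283] w 85.15422607419718
linear [-0.3797 -0.0906 -0.0036] rot [0.0016 0.     0.0004] rows>= 7.8
```

>>> {"method": "jog_arm", "body": {
  "plan": [
    {"claw": 1, "linear": [-0.38, -0.09, -0.004], "rot": [0.0016, 0, 0]},
    {"claw": 1, "linear": [-0.38, -0.09, -0.004], "rot": [0.0016, 0, 0]},
    {"claw": 1, "linear": [-0.38, -0.09, -0.004], "rot": [0.0016, 0, 0]},
    {"claw": 1, "linear": [-0.38, -0.09, -0.004], "rot": [0.0016, 0.03, 0]},
    {"claw": 1, "linear": [-0.38, -0.09, -0.004], "rot": [0.0016, 0.055, 0]},
    {"claw": 1, "linear": [-0.38, -0.09, -0.004], "rot": [0.0016, 0.08, 0]},
    {"claw": 1, "linear": [-0.38, -0.09, -0.004], "rot": [0.0016, 0.08, 0]},
    {"claw": 1, "linear": [-0.38, -0.09, -0.004], "rot": [0.0016, 0.08, 0]}
  ]
}}

```text
t: 7.65
tcp_pos: [491.5, -252.8, 288.5]
orientation: [-3.14, -0.507, 1.572]
force: [-0.1, -0.2, -0.5]
grip_width: 85.1
```

```bash
python3 mv.py 492.5 -249 290 3.1416 0 1.5708;  python3 - <<'E'
from h import *
from bench import camera
for n in('side','top'): cv2.imwrite(f'pics/{n}4.png',camera(n)[:,:,::-1])
E
```

```text
7.65 q [-0.7062  0.4335  1.2788  0.384   1.7619 -0.6977] p [ 491.4958 -252.7644  288.4807] o [-3.1399 -0.5066  1.5716] F [-0.0553 -0.1546 -0.4984] w 85.14033803905535
linear [0.004  0.001  0.0005] rot [-0.0003 -0.0806  0.0002] rows>= 3.4
```

View pics/side4.png

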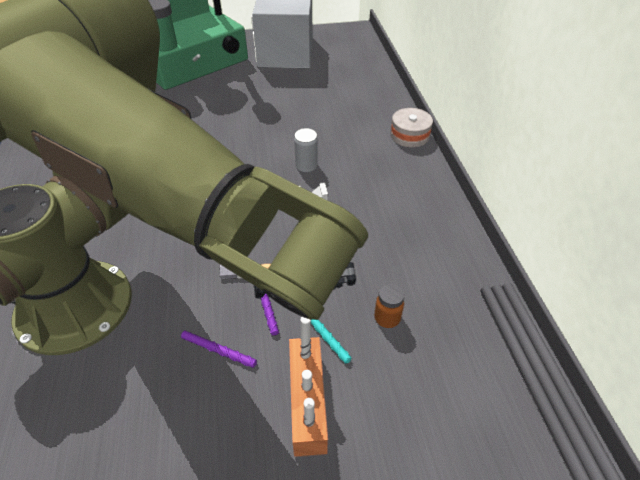

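View pics/top4.png

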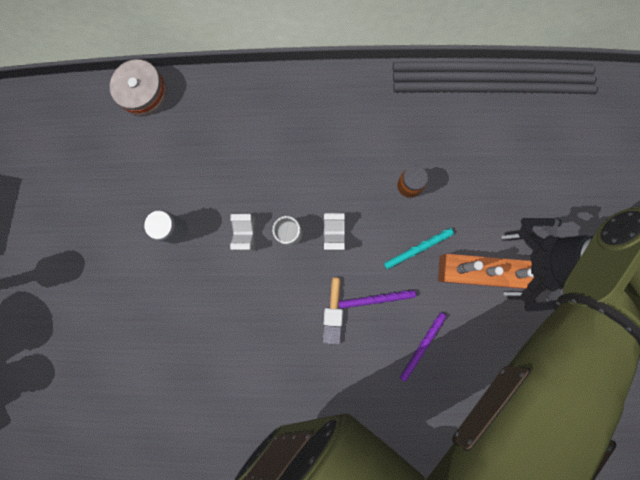

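The top view shows the cup released at (286.5,230) between the V-blocks, with the other drills undisturbed. Tilting toward +y uses positive joint 4, where there is plenty of range. I'll measure the cup and line up over the drill.

```bash
python3 - <<'E'
from h import *
crop('pics/top4.png','pics/f1.png',220,200,350,260,6)
E
python3 mv.py 492.5 -249 240 3.1416 0 1.5708
```

```text
7.75 q [-0.7069  0.4336  1.2778  0.3822  1.7603 -0.6962] p [ 491.5793 -253.8691  288.5103] o [-3.1397 -0.5036  1.5691] F [0.4869 0.2092 0.2612] w 85.32152438958548
linear [-0.0191  0.001   0.0448] rot [-0.0002 -0.0802 -0.0002] rows>= 3.4
```

View pics/f1.png

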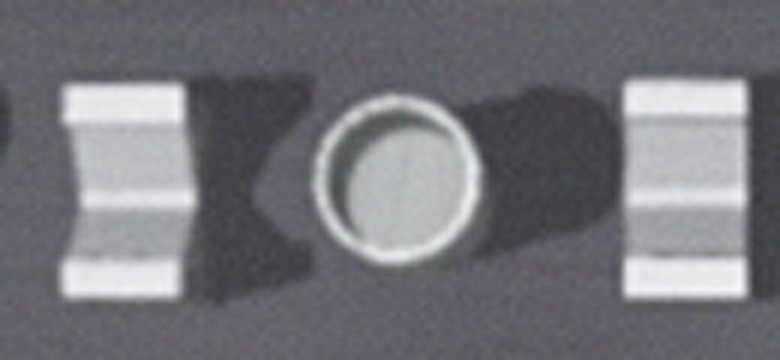

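>>> {"method": "jog_arm", "body": {
  "plan": [
    {"claw": 1, "linear": [0.004, 0.001, 0], "rot": [0, -0.02, 0]},
    {"claw": 1, "linear": [0.004, 0.001, 0], "rot": [0, -0.04, 0]},
    {"claw": 1, "linear": [0.004, 0.001, 0], "rot": [0, -0.06, 0]},
    {"claw": 1, "linear": [0.004, 0.001, 0], "rot": [0, -0.081, 0]},
    {"claw": 1, "linear": [0.004, 0.001, 0], "rot": [0, -0.081, 0]},
    {"claw": 1, "linear": [0.004, 0.001, 0], "rot": [0, -0.081, 0]}
  ]
}}

```text
t: 8.35
tcp_pos: [492.7, -249.3, 290.2]
orientation: [-3.14, 0.003, 1.571]
force: [0.5, -0.1, -0.5]
grip_width: 85.1
```

```bash
python3 - <<'E'
from h import *
T=lambda x,y:(220+(x+.5)/6-.5,200+(y+.5)/6-.5)
from bench import camera
print(plane('top',T(400,181),70))
for n in('side','top'): cv2.imwrite(f'pics/{n}5.png',camera(n)[:,:,::-1])
E
python3 mv.py 492.5 -249 140 3.1416 0 1.5708
```

```text
[583.4918 129.9941  70.    ]
8.45 q [-0.5351  0.2683  1.4257 -0.0036  1.4483 -0.5335] p [ 492.5195 -250.434   289.8636] o [-3.1392  0.0028  1.5696] F [ 0.1659 -0.0489  0.1789] w 85.52504958170312
linear [0.0019 0.0003 0.1499] rot [-0.0004  0.0004 -0.0002] rows>= 3.0
```

View pics/side5.png

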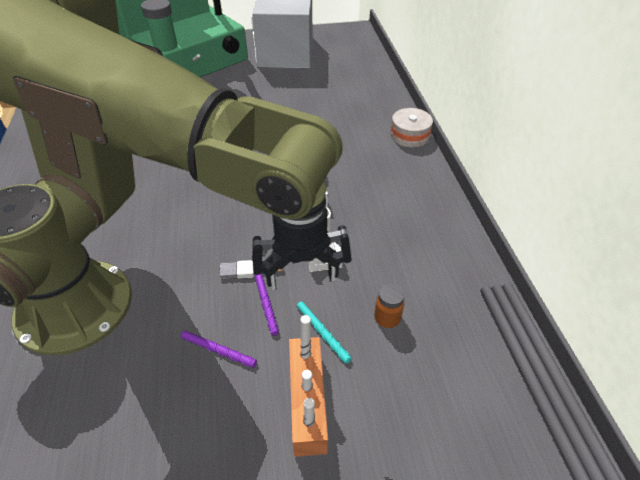

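The cup is at (583.5,130), within 2 mm of the midpoint (582,131). Descending on the drill, with its shank at side (304,318).

>>> {"method": "jog_arm", "body": {
  "plan": [
    {"claw": 1, "linear": [0.001, 0, 0.04], "rot": [0, 0, 0]},
    {"claw": 1, "linear": [0.0015, 0, 0.08], "rot": [0, 0, 0]},
    {"claw": 1, "linear": [0.0015, 0, 0.11], "rot": [0, 0, 0]},
    {"claw": 1, "linear": [0.0015, 0, 0.135], "rot": [0, 0, 0]},
    {"claw": 1, "linear": [0.0015, 0, 0.15], "rot": [0, 0, 0]},
    {"claw": 1, "linear": [0.0015, 0, 0.15], "rot": [0, 0, 0]}
  ]
}}

```text
t: 9.05
tcp_pos: [491.1, -249.4, 137.3]
orientation: [-3.135, -0.001, 1.568]
force: [0.5, -0.4, 0.2]
grip_width: 85.3
```

```bash
python3 - <<'E'
from h import *
from bench import camera
for n in('side','top'): cv2.imwrite(f'pics/{n}6.png',camera(n)[:,:,::-1])
crop('pics/side6.png','pics/g1.png',230,220,380,350,5)
E
python3 mv.py 492.5 -249 140 3.1416 0 1.5708
```

```text
9.15 q [-0.5348  0.3961  1.6148 -0.0033  1.1319 -0.5312] p [ 492.2105 -249.8532  140.0962] o [-3.1391  0.0019  1.5686] F [0.5613 0.5499 0.5817] w 85.29071188083309
linear [0.0009 0.0003 0.0001] rot [-0.0004  0.0003 -0.0004] rows>= 0.0
```

View pics/g1.png

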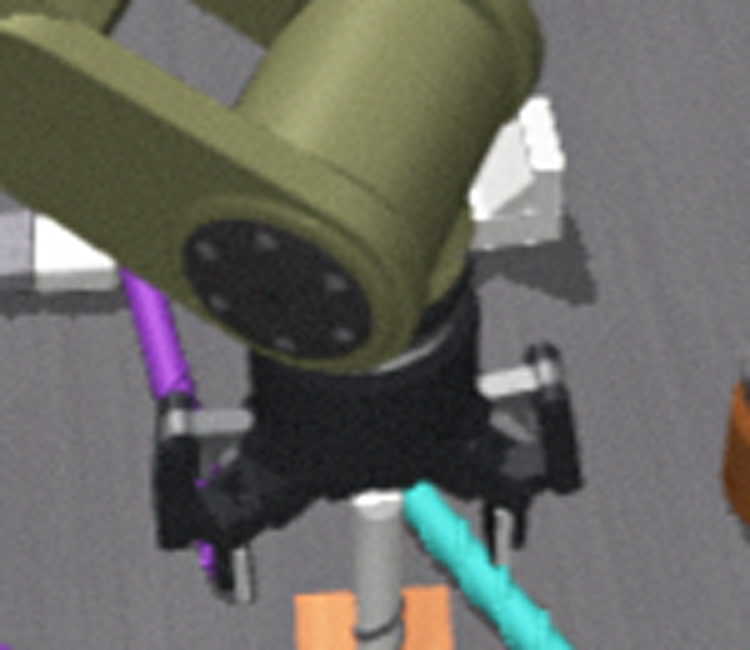

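The shank stands centred between the open fingers, at about side (305.5,320). Closing.

>>> {"method": "jog_arm", "body": {
  "plan": [
    {"claw": 0.1, "linear": [0, 0, 0], "rot": [0, 0, 0]},
    {"claw": 0.1, "linear": [0, 0, 0], "rot": [0, 0, 0]},
    {"claw": 0.1, "linear": [0, 0, 0], "rot": [0, 0, 0]},
    {"claw": 0.1, "linear": [0, 0, 0], "rot": [0, 0, 0]},
    {"claw": 0, "linear": [0, 0, 0], "rot": [0, 0, 0]},
    {"claw": 0, "linear": [0, 0, 0], "rot": [0, 0, 0]},
    {"claw": 0, "linear": [0, 0, 0], "rot": [0, 0, 0]},
    {"claw": 0, "linear": [0, 0, 0], "rot": [0, 0, 0]}
  ],
  "squeeze": 80
}}

```text
t: 9.95
tcp_pos: [492.3, -249.9, 140.3]
orientation: [-3.139, 0.002, 1.569]
force: [-0.7, 0.2, 2.9]
grip_width: 16.4
```

```bash
python3 mv.py 492.5 -249 140 3.1416 0 1.5708
```

```text
9.95 q [-0.5347  0.3959  1.6146 -0.0033  1.1321 -0.5311] p [ 492.2517 -249.8854  140.2798] o [-3.1392  0.0021  1.5686] F [-0.6545  0.1762  2.9323] w 16.443299772539785
linear [0.0009 0.0002 0.0003] rot [-0.0004  0.0003 -0.0003] rows>= 0.0
```

>>> {"method": "jog_arm", "body": {
  "plan": [
    {"claw": 0, "linear": [0, 0, 0], "rot": [0, 0, 0]},
    {"claw": 0, "linear": [0, 0, -0.01], "rot": [0, 0, 0]},
    {"claw": 0, "linear": [0, 0, -0.025], "rot": [0, 0, 0]},
    {"claw": 0, "linear": [0, 0, -0.045], "rot": [0, 0, 0]},
    {"claw": 0, "linear": [0, 0, -0.065], "rot": [0, 0, 0]},
    {"claw": 0, "linear": [0, 0, -0.08], "rot": [0, 0, 0]},
    {"claw": 0, "linear": [0, 0, -0.08], "rot": [0, 0, 0]}
  ],
  "squeeze": 100
}}

```text
t: 10.65
tcp_pos: [493.0, -250.0, 222.5]
orientation: [3.141, 0.004, 1.569]
force: [1.1, 0.3, -1.6]
grip_width: 16.1
```

```bash
python3 - <<'E'
from h import *
from bench import camera
for n in('side','top'): cv2.imwrite(f'pics/{n}7.png',camera(n)[:,:,::-1])
crop('pics/side7.png','pics/g2.png',230,200,380,350,5)
E
python3 mv.py 492.5 -249 320 3.1416 0 1.5708
```

```text
10.75 q [-0.5343  0.3144  1.5292 -0.0031  1.2993 -0.5313] p [ 492.2858 -249.6151  219.8591] o [-3.1389  0.0019  1.5686] F [-0.0471  0.3143 -2.3231] w 15.74116960791445
linear [ 0.0004 -0.0001 -0.1001] rot [-0.0004  0.0003 -0.0003] rows>= 2.0
```

View pics/g2.png

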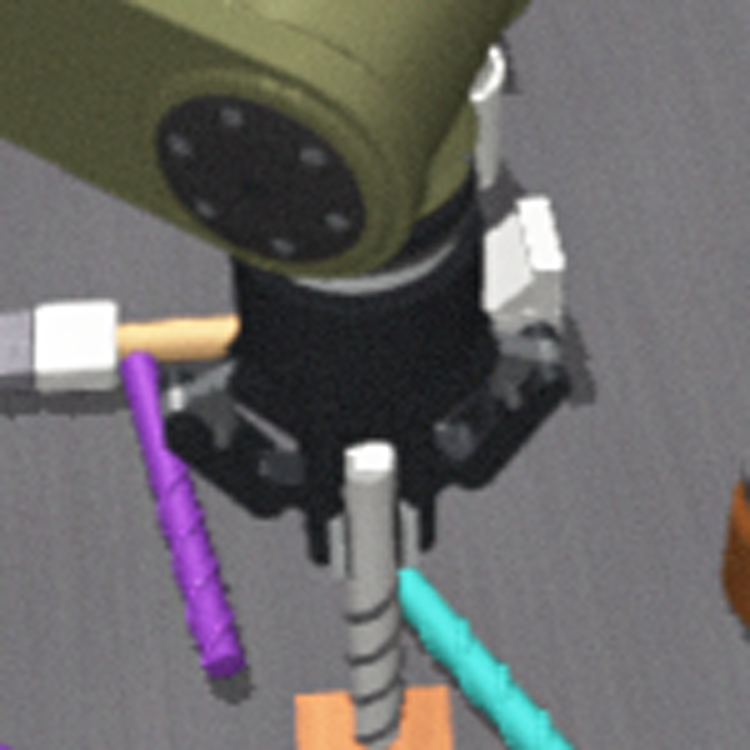

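```bash
python3 - <<'E'
from h import *
T=lambda x,y:(230+(x+.5)/5-.5,200+(y+.5)/5-.5)
for z in(265,275,285): print(plane('side',T(370,462),z))
crop('pics/top7.png','pics/g3.png',430,200,580,320,5)
E
```

```text
[ 494.3751 -244.7682  265.    ]
[ 493.5566 -251.9908  275.    ]
[ 492.7381 -259.2135  285.    ]
```

View pics/g3.png

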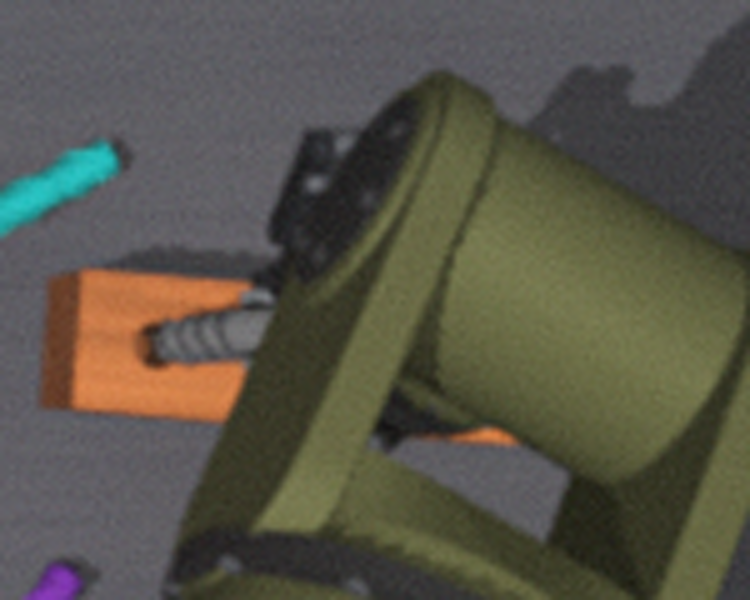

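The drill is held and out of its hole: the point is at about z = 95 and the lifted weight reads about 2.4 N. Raising it and moving to a clear area before the tilt.

```bash
python3 mv.py 560 -80 330 3.1416 0 1.5708  560 -80 330 -3.1416 -1.2 1.5708
```

```text
10.75 q [-0.5343  0.3144  1.5292 -0.0031  1.2993 -0.5313] p [ 492.2858 -249.6151  219.8591] o [-3.1389  0.0019  1.5686] F [-0.0471  0.3143 -2.3231] w 15.74116960791445
linear [ 0.1696  0.067  -0.1106] rot [-0.0004  0.0003 -0.0003] rows>= 4.3
linear [ 0.1696  0.067  -0.1106] rot [-0.0002  0.1913 -0.0006] rows>= 8.0
```

>>> {"method": "jog_arm", "body": {
  "plan": [
    {"claw": 0, "linear": [0, 0, -0.03], "rot": [0, 0, 0]},
    {"claw": 0, "linear": [0, 0, -0.07], "rot": [0, 0, 0]},
    {"claw": 0, "linear": [0.02, 0.01, -0.11], "rot": [0, 0, 0]},
    {"claw": 0, "linear": [0.05, 0.02, -0.11], "rot": [0, 0.01, 0]},
    {"claw": 0, "linear": [0.08, 0.03, -0.11], "rot": [0, 0.025, 0]},
    {"claw": 0, "linear": [0.11, 0.045, -0.11], "rot": [0, 0.04, 0]},
    {"claw": 0, "linear": [0.14, 0.055, -0.11], "rot": [0, 0.055, 0]},
    {"claw": 0, "linear": [0.16, 0.065, -0.11], "rot": [0, 0.07, 0]}
  ]
}}

```text
t: 11.55
tcp_pos: [558.3, -87.7, 328.5]
orientation: [-3.137, -0.442, 1.568]
force: [-0.3, -0.5, -1.7]
grip_width: 15.7
```

```bash
python3 mv.py 570 -40 300 -3.1416 -1.2 1.5708  582 5 240 -3.1416 -1.5 1.5708
```

```text
11.55 q [-0.3936  0.352   1.2834  0.4077  1.6795 -0.3822] p [558.2972 -87.7221 328.4504] o [-3.1369 -0.4424  1.5676] F [-0.3305 -0.5183 -1.6763] w 15.705174852709929
linear [0.031  0.0118 0.0461] rot [-0.0003  0.1206 -0.0006] rows>= 5.1
linear [0.046  0.024  0.1196] rot [-0.0002  0.1683 -0.0007] rows>= 7.1
```

>>> {"method": "jog_arm", "body": {
  "plan": [
    {"claw": 0, "linear": [0.01, 0.005, 0.01], "rot": [0, 0.015, 0]},
    {"claw": 0, "linear": [0.02, 0.01, 0.02], "rot": [0, 0.03, 0]},
    {"claw": 0, "linear": [0.03, 0.012, 0.03], "rot": [0, 0.045, 0]},
    {"claw": 0, "linear": [0.03, 0.012, 0.03], "rot": [0, 0.06, 0]},
    {"claw": 0, "linear": [0.03, 0.012, 0.03], "rot": [0, 0.075, 0]},
    {"claw": 0, "linear": [0.03, 0.012, 0.03], "rot": [0, 0.09, 0]},
    {"claw": 0, "linear": [0.03, 0.012, 0.03], "rot": [0, 0.105, 0]},
    {"claw": 0, "linear": [0.03, 0.012, 0.03], "rot": [0, 0.12, 0]}
  ]
}}

```text
t: 12.35
tcp_pos: [570.3, -48.1, 312.9]
orientation: [-3.125, -1.2, 1.553]
force: [-0.9, 0.6, -2.6]
grip_width: 16.0
```

```bash
python3 - <<'E'
from h import *
from bench import camera
for n in('side','top'): cv2.imwrite(f'pics/{n}8.png',camera(n)[:,:,::-1])
E
python3 mv.py  582 5 220 -3.1416 -1.5 1.5708
```

```text
12.45 q [-0.5093  0.5513  1.3474  1.029   1.8906 -0.5043] p [570.0088 -48.3435 311.0419] o [-3.1138 -1.2     1.542 ] F [-0.9041 -0.5978 -2.5957] w 15.902772609076052
linear [-0.0654  0.0128  0.0827] rot [ 0.0001  0.0477 -0.0017] rows>= 2.1
```

View pics/side8.png

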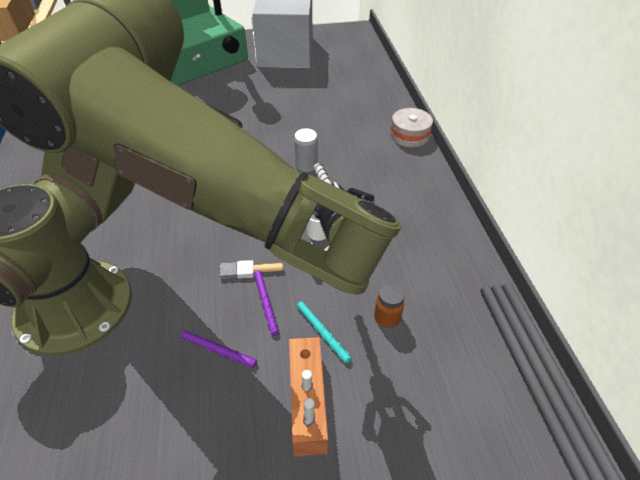

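View pics/top8.png

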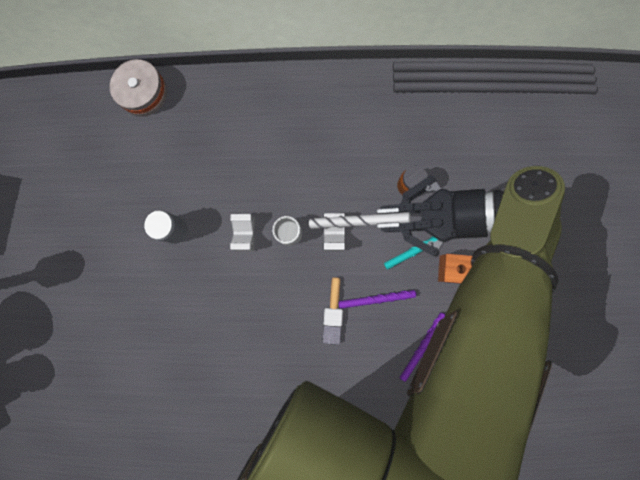

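The top view shows the drill running straight out of the gripper, with its point at (311,224) and the cup at (286,230). The side view shows its point at about (318,166). I'll triangulate the point.

```bash
python3 - <<'E'
from h import *
crop('pics/side8.png','pics/k1.png',290,150,390,250,6)
crop('pics/top8.png','pics/k2.png',270,190,440,260,4)
E
```

```text
(no output)
```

View pics/k1.png

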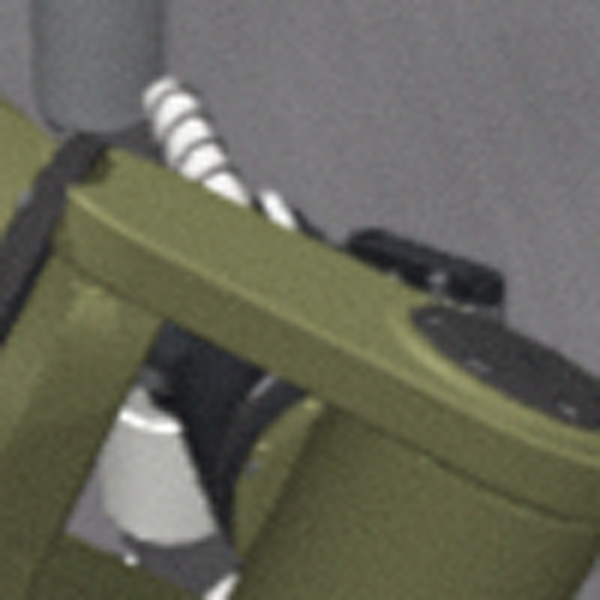

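View pics/k2.png

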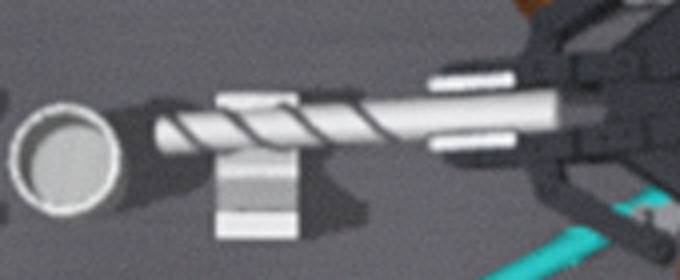

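```bash
python3 - <<'E'
from h import *
from scipy.spatial.transform import Rotation as R
from bench import sensors
T=lambda x,y,x0,y0,k:(x0+(x+.5)/k-.5,y0+(y+.5)/k-.5)
tip,e=tri(T(154,97,290,150,6),T(158,135,270,190,4)); print('tip',tip,e)
o,d=ray('top',T(557,108,270,190,4))
for z in range(280,380,10):
    p=o+d*(z-o[2])/d[2]; print(z,p,np.linalg.norm(p-tip))
s=sensors.state(); Rr=R.from_euler('xyz',s['orientation']); print('pred tip',s['tcp_pos']+125*Rr.apply([0,0,1]),s['tcp_pos'])
E
```

```text
tip [568.2683  67.6656 270.9061] 6.232100273895024
280 [ 579.6308 -106.1747  280.    ] 174.448442496288
290 [ 578.2488 -104.625   290.    ] 173.6324591671634
300 [ 576.8667 -103.0752  300.    ] 173.4151847166429
310 [ 575.4846 -101.5255  310.    ] 173.7988645848782
320 [574.1025 -99.9758 320.    ] 174.77954113251653
330 [572.7204 -98.4261 330.    ] 176.3472548490846
340 [571.3383 -96.8763 340.    ] 178.48653790675002
350 [569.9562 -95.3266 350.    ] 181.17714470065522
360 [568.5742 -93.7769 360.    ] 184.3949428174248
370 [567.1921 -92.2272 370.    ] 188.1128803091785
pred tip [569.8905  68.168  265.7645] [570.0088 -48.3435 311.0419]
```

The measured point (568,68,271) agrees with the one predicted from the tool pose, (570,68,266), so the drill lies along the tool axis. Final approach with the point at about (583,130,215).

```bash
python3 mv.py  583 7 236 -3.1416 -1.4 1.5708
```

```text
12.45 q [-0.5093  0.5513  1.3474  1.029   1.8906 -0.5043] p [570.0088 -48.3435 311.0419] o [-3.1138 -1.2     1.542 ] F [-0.9041 -0.5978 -2.5957] w 15.902772609076052
linear [-0.0498  0.0136  0.0788] rot [ 0.      0.0318 -0.0017] rows>= 1.9
```

>>> {"method": "jog_arm", "body": {
  "plan": [
    {"claw": 0, "linear": [-0.01, 0.003, 0.016], "rot": [0, 0.006, 0]},
    {"claw": 0, "linear": [-0.02, 0.006, 0.032], "rot": [0, 0.013, 0]},
    {"claw": 0, "linear": [-0.03, 0.008, 0.047], "rot": [0, 0.019, -0.001]},
    {"claw": 0, "linear": [-0.04, 0.011, 0.063], "rot": [0, 0.025, -0.002]},
    {"claw": 0, "linear": [-0.05, 0.0135, 0.079], "rot": [0, 0.032, -0.002]},
    {"claw": 0, "linear": [-0.05, 0.0135, 0.079], "rot": [0, 0.032, -0.002]},
    {"claw": 0, "linear": [-0.05, 0.0135, 0.079], "rot": [0, 0.032, -0.002]}
  ]
}}

```text
t: 13.15
tcp_pos: [582.9, 7.6, 235.4]
orientation: [3.134, -1.4, 1.579]
force: [0.6, -0.6, -1.4]
grip_width: 15.7
```

```bash
python3 - <<'E'
from h import *
from bench import camera
for n in('side','top'): cv2.imwrite(f'pics/{n}9.png',camera(n)[:,:,::-1])
crop('pics/top9.png','pics/m2.png',220,180,400,270,4)
E
python3 mv.py  583 7 236 -3.1416 -1.4 1.5708
```

```text
13.25 q [-0.4403  0.6863  1.4406  1.1806  1.8404 -0.6519] p [583.1076   6.957  236.5721] o [ 3.12   -1.3991  1.5925] F [ 0.5735  0.3179 -1.6506] w 15.751414522630562
linear [-0.0006 -0.0001  0.0001] rot [0.     0.0001 0.0006] rows>= 0.0
```

View pics/side9.png

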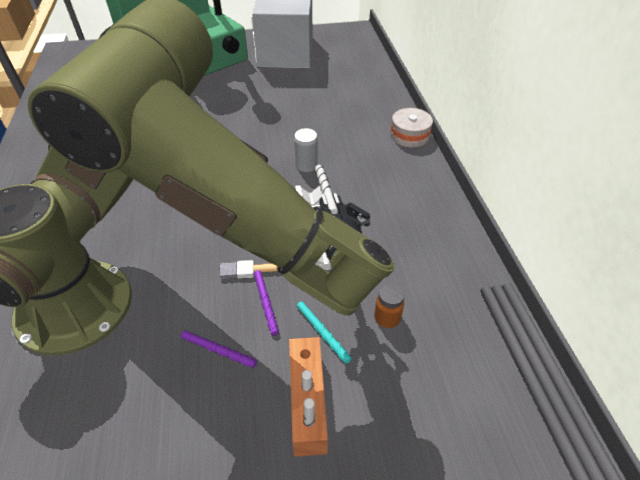

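View pics/m2.png

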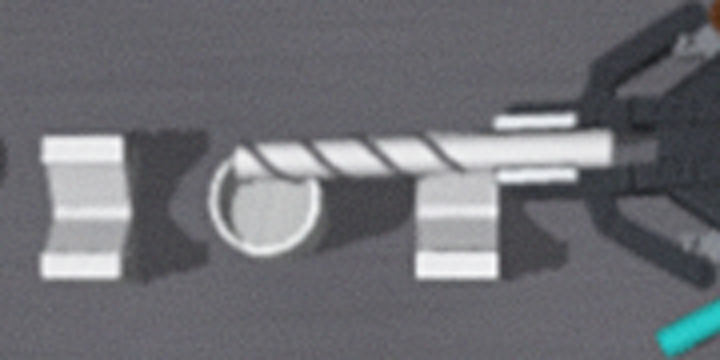

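```bash
python3 - <<'E'
from h import *
from scipy.spatial.transform import Rotation as R
from bench import sensors
crop('pics/side9.png','pics/m1.png',290,150,390,250,6)
T=lambda x,y,x0,y0,k:(x0+(x+.5)/k-.5,y0+(y+.5)/k-.5)
print(tri((320,168.5),T(238,161,220,180,4)))
print('cup',plane('top',T(265,202,220,180,4),70))
s=sensors.state(); print(s['tcp_pos']+125*R.from_euler('xyz',s['orientation']).apply([0,0,1]),s['dq'],s['force'])
E
```

```text
(array([585.9819, 127.881 , 211.9037]), np.float64(0.8057026279395638))
cup [582.6764 130.8221  70.    ]
[583.1336 130.1209 215.2262] [-0.0085 -0.0061 -0.0031  0.002   0.0021 -0.0009] [ 0.5735  0.3179 -1.6506]
```

View pics/m1.png

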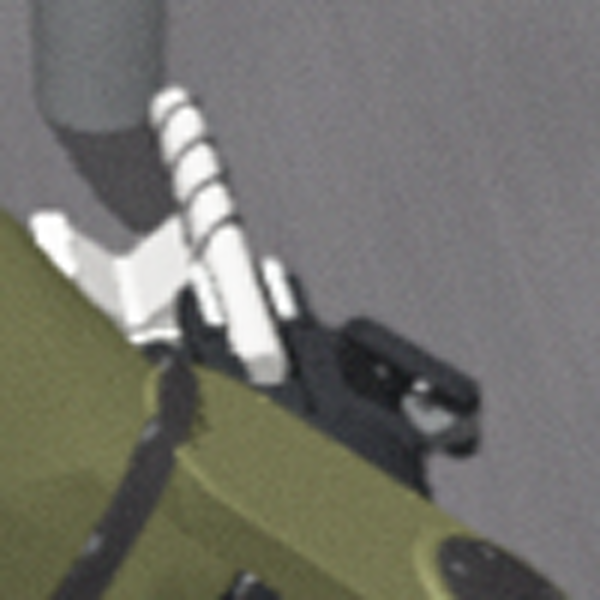

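The crop shows the drill firmly in the fingers and clear of everything else. The point is at (586,128,212) and the cup axis at (583,131). I'll hold a moment to settle, then hand in.

>>> {"method": "jog_arm", "body": {
  "plan": [
    {"claw": 0, "linear": [0, 0, 0], "rot": [0, 0, 0]},
    {"claw": 0, "linear": [0, 0, 0], "rot": [0, 0, 0]},
    {"claw": 0, "linear": [0, 0, 0], "rot": [0, 0, 0]},
    {"claw": 0, "linear": [0, 0, 0], "rot": [0, 0, 0]},
    {"claw": 0, "linear": [0, 0, 0], "rot": [0, 0, 0]}
  ]
}}

```text
t: 13.75
tcp_pos: [583.1, 6.9, 236.6]
orientation: [3.12, -1.399, 1.593]
force: [-0.8, 0.1, -1.6]
grip_width: 15.7
```

```bash
python3 - <<'E'
from h import *
from bench import sensors,job
s=sensors.state(); print(s['t'],s['tcp_pos'],s['orientation'],s['dq'],s['grip_width'])
print(job.sign_off())
E
```

```text
13.75 [583.1073   6.9174 236.6116] [ 3.1199 -1.3991  1.5925] [-0.0002  0.0009  0.0002  0.0007 -0.0002  0.0005] 15.743457611299121
the job is handed in; nothing more can be done
None
```

I stood the cup upright midway between the V-blocks and let go of it. I then drew the longest drill out of the block, turned it nearly level, and handed in at 13.75 s while holding it over the cup.

- **Cup:** its axis is about 1 mm from the measured midpoint, at (583, 131) against (582, 131) mm.
- **Drill:** it points about 10° below level, taking it as in line with the tool. Its point measured (586, 128, 212) mm, about 4 mm sideways from the cup axis and about 140 mm above the rim. The arm was at rest.
- **Other things:** I saw no shift of the other drills, the brush, the jar or the can in the pictures, but did not measure them again at the end.

Three readings did not quite agree:
- The finger opening read 15.7 mm on the 18 mm drill, though the pictures and the lifted weight showed it firmly held.
- The two cameras' rays for the drill point missed each other by 6 mm mid-move, but by only 0.8 mm at the end.
- The loose purple and turquoise rods rolled a little before I had touched anything.

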